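# Fetch a filter ring out of its jar with the tongs

## Task

Lift the loose cap off the jar by its knob and leave it lying flat, knob up, inside the round dish. Then take the tongs out of their stand, squeeze them on the ceramic ring in the jar and lift it out with the tongs alone, never touching the ring with the gripper. Finish while still holding it, with the ring at rest in the closed tongs, in the air at least 5 cm above the jar's rim; leave the things standing around where they are.

Things in the scene. Friction and masses are not known exactly. Their poses are not given: they have to be found in the camera images.
- jar: clear plastic jar, fixed, open at the top under its cap: outer diameter 92 mm, inner diameter 86 mm, 70 mm tall, inner floor 5 mm above its underside. Origin: centre of the underside, z up
- cap: loose grey round cap sitting on the jar, no thread: 102 mm across, a 12 mm deep skirt round the jar's rim with 2.5 mm play, flat top face 15 mm above the origin, and on it a central round knob 24 mm in diameter and 24 mm tall (15 to 39 mm above the origin); 60 g. Origin: centre of the skirt's lower edge, z up (58 mm above the jar's origin when on)
- ring: white ceramic filter ring standing upright on the jar's floor, near its middle (up to 5 mm off in x and in y): outer diameter 22 mm, hole 10 mm, 24 mm tall, about 15 g. Origin: centre of the underside, z up
- dish: shallow white round dish, fixed: outer diameter 120 mm, inner diameter 114 mm, rim 14 mm high, inner floor 4 mm above its underside. Origin: centre of the underside, z up
- stand: white stand for the tongs, fixed: a foot plate 70 x 90 x 6 mm (x, y, z) with an open-topped rectangular cup 28 x 66 mm (x, y) on it whose rim is 90 mm and inner floor 9 mm above the underside; inside 22 x 60 mm, so the tongs lean little. Origin: centre of the underside, z up
- tongs: steel tongs standing upright in the stand, tips down, 173 mm tall, 110 g: two legs hang from hinges in a bridge block 22 x 28 x 14 mm at the top. y: line along which the legs close; x: their width; z up. Origin: between the tips at their lower ends. Hinges 165 mm above it at y = +-11 mm. A spring holds them open until each leg is pushed with about 5 N at the grip plates; some 8 N close them
- tongs_grip (a point): midway between the grip plates, 137 mm above their origin (36 mm below the top): a good TCP for gripping from above, fingers closing along the tongs' y. Width over the plates here: 36 mm open (39 mm at the plates' lower ends), about 32 mm closed on the ring. Fingers set to 37 mm carry the tongs nearly open (tips 39 mm apart); shut the fingers with 20 to 35 N to hold the ring in the tips
- tong_left: the tongs' leg on their +y side, 20 mm wide, outside it a flat grip plate 20 mm wide from 110 to 159 mm above the tongs' origin; its tip is a rubber plate 20 mm wide, 5 mm thick, 28 mm tall. Tips are 43 mm apart inside, about 54 mm outside, when open. Origin on the hinge, axes as the tongs' when open; turns about x by about 0.065 rad to reach the ring, 0.14 at most
- tong_right: the tongs' leg on their -y side, as tong_left
- food_tin: bystander: metal tin 54 mm in diameter, 60 mm tall, standing among the task's things
- magnet: bystander: black magnet cleaner 60 x 42 x 41 mm with a ridge on top, among the task's things
- test_bottle: bystander: small bottle 40 mm in diameter, 70 mm tall, towards the far edge
- beaker: bystander: open glass beaker 70 mm in diameter, 70 mm tall, towards the far edge
Not all that is in view belongs to the job. Of the things that look like the tongs, the middle-sized one is meant. There is more than one size of the cap; the one meant has the size given above.

How it is judged:
On the way, in this order (a step that is already met when the one before it is completed fails the run):
1. the cap lies flat, knob up, in the dish and is let go (horizontal distance between cap and dish below 0.012 m and z of cap in the frame of dish below 0.009 m and angle between cap's own z axis and vertical below 0.12 rad and contact force between the fingers and cap below 0.05 N), for 0.2 s.
2. the gripper has lifted the tongs out of the stand (z of tongs in the frame of stand above 0.09 m and contact force between the fingers and tongs above 1 N), for 0.2 s.
3. the ring is lifted out of the jar between the legs of the tongs (z of ring in the frame of jar above 0.115 m and contact force between ring and tong_left above 0.3 N and contact force between ring and tong_right above 0.3 N and contact force between the fingers and tongs above 1 N and contact force between the arm and ring below 0.05 N and contact force between each of ring, tongs and jar below 0.05 N and contact force between each of ring, tongs and stand below 0.05 N and contact force between each of ring, tongs and dish below 0.05 N), for 0.2 s.
At the end, for the whole second after the job is handed in: Gripper holds the tongs; both legs pinch the still ring (>0.3 N), its underside >115 mm over the jar's; arm not touching the ring; ring and tongs clear of jar, stand, dish; cap let go in the dish: within 12 mm of centre, <9 mm above the dish's underside, tilt <0.12 rad, at rest (all of step 1 and all of step 3 and linear speed of ring below 0.03 m/s and linear speed of cap below 0.02 m/s); the arm keeps its last pose, push and grip.
It fails at once if the gripper or arm touches the ring (over 0.5 N) (contact force between the arm and ring above 0.5 N).
It fails at once if a bystander is moved by more than 30 mm (distance of any of food_tin, magnet, test_bottle, beaker from where it was at the start of the episode above 0.03 m).
It also fails if it takes over 64 s, if anything falls off the work surface, if the arm or the gripper's body presses on something with over 40 N, if the wrist force passes 120 N, or if a joint passes its speed limit or range.

## Robot

A 6-joint arm with a two-finger parallel gripper is mounted at the origin on the work surface. World frame = base frame: x ahead of the robot, y to its left, z up, the work surface at z = 0. Lengths are in m, angles in rad, forces in N, time in s.
With the tool pointing down it reaches from about 0.25 to 0.8 m from the base axis. Payload 3.9 kg.
Tool frame: the origin (TCP) lies between the finger pads, 19 mm behind the fingertips; this is the grasp point; z points along the fingers, y is the direction in which the jaws open and shut (so a half turn about z gives the same grasp; the last joint's range is limited). The gripper opens to 85 mm and grips with 20 to 120 N. Pads are 22 mm wide; open, the fingers measure 114 mm over their backs; the gripper's body (76 mm by 85 mm) begins 54 mm behind the grasp point. The pads swing forward as they close: fully open they stand 13 mm farther back than shut.
Start: joints at [-1.185, 0.26, -0.138, 1.173, 0, 1.571], TCP at [0.198, -0.486, 0.25] pointing down, gripper open.
Joint ranges: [-2.78, 2.78], [-0.83, 1.72], [-1.28, 1.37], [-1.9, 2.12], [-1.57, 1.48], [-3.14, 3.14]. Speed limits (rad/s): [2.57, 2.57, 3.14, 3.14, 3.14, 3.14].

## Interface

Orientations are given as [roll, pitch, yaw] about the fixed x, y, z axes, in that order (R = Rz(yaw) Ry(pitch) Rx(roll)).
In Python, from workcell import robot gives the robot as it stands. The module is installed in compiled form; this text tells all that it offers.
- The arm moves only by the tool drive_tool, never from a script. Its argument "motion" is text: rows parted by semicolons, each of 5 numbers parted by spaces: the finger opening in mm, from 0 to 85.4, then the shift along the tool's x, y, z scaled (see below), then the turn about the tool's z scaled (see below). In form: grip tx ty tz twist; .... A call has 1 to 8 rows; each row shifts and turns the pose as measured when the row begins, along the tool's axes as they then stand; what a row does not reach is not made up. The controller multiplies each number of a shift by 0.04 m and each number of a turn by 30 degrees. A row lasts 1/12 s, in which the tool goes at most 41.7 mm and 7.16 degrees, less where a joint would pass 70% of its speed; a pose out of reach is approached as far as the arm can. A call with a number of a shift or a turn outside -1 to 1 is refused whole. A call with a gripper value outside its range is refused whole. The fingers move at their own pace and stop on an object; the grip force is fixed at half the most. Time passes only in rows, so rows that do not move let the fingers close. It gives the time, the measured TCP pose, the force and the opening at its end, in the units of the state.
- robot.get_obs(): the state, without advancing time (a new reading comes with each control period).
- robot.snapshot(name): name is "scene" or "side" or "wrist"; returns the picture (400x640x3 uint8, red, green, blue); there is no depth.
- robot.calibration(name): a dict with "fx", "fy", "cx", "cy" (pixels), "k1" (the pictures are not rectified: a ray, as slopes to the right and down, at radius r is drawn at 1 + k1 r^2 times it, then the intrinsics apply), "eye" and "rotation" of the camera in the world. Camera axes: x right, y down, z forward; pixel columns grow to the right and rows downward; lengths in m; the calibration is good to about 2 mm. A picture is of the moment at which its call begins: read the wrist's pose just before it. calibration takes no time and is no camera call; for the wrist camera it gives the pose at the moment of the call.
- robot.finish_job(): hands the job in, once; it reports no verdict.
The state is a dict: "time_s": time; "qpos": joint angles; "qvel": joint speeds; "tau": joint torques, N m; "eef_pos": TCP position; "tool_rot": TCP orientation; "ft_force": force on the tool from outside, world axes, zero at the start; "wrist_torque": the same for the moment, N m; "opening": finger opening in m.
Only numpy, scipy, OpenCV 4.12 (cv2) and the standard library are available. Lean on these libraries where they do the work, as an engineer would, in place of code of your own. Each camera call takes 0.05 s, during which the arm holds its last target. There are 200 camera calls.

## Working session

There is one attempt and no reset: what is moved stays moved. The work goes in short steps, Python scripts to look and compute and a tool call to move; the robot and the scene stay as the last step left them, time stands still between calls to the robot, and variables do not carry over. Pictures are saved under pics/ and viewed, about 8 in all and at most 12, crops included, and the job is handed in when it is done.

Besides the shell and the picture viewer there is one more tool, called by a JSON object that holds its "op" and its "data". drive_tool: Moves the arm, as the interface text tells. Its arguments: {"type":"object","properties":{"motion":{"type":"string"}},"required":["motion"]}

```bash
mkdir -p pics; python3 - <<'E'
from workcell import robot
import cv2
for n in ("scene","side"):
    cv2.imwrite(f"pics/{n}0.png",robot.snapshot(n)[:,:,::-1]); print(n,robot.calibration(n))
o=robot.get_obs();print(o)
E
```

```text
scene {'fx': 437.1279667986433, 'fy': 437.1279667986433, 'cx': 323.7222826617134, 'cy': 193.03680526279894, 'k1': -0.05341556205876516, 'eye': array([1.12030191, 0.18403912, 0.76750092]), 'rotation': array([-2.44645897,  0.01334966,  1.88172103])}
side {'fx': 416.00903496012813, 'fy': 416.00903496012813, 'cx': 320.7103817618918, 'cy': 195.36527447111388, 'k1': -0.04632921712332588, 'eye': array([0.17599945, 0.62903493, 0.57503277]), 'rotation': array([-2.11311423,  0.02237754, -2.51908759])}
{'time_s': 0.1, 'qpos': array([-1.18502061e+00,  2.60618742e-01, -1.39238032e-01,  1.17268872e+00,
       -8.96754764e-06,  1.57081935e+00]), 'qvel': array([ 0.00023561, -0.00196085,  0.00296712,  0.00036077,  0.00027581,
        0.00070205]), 'tau': array([-5.67179868e-04, -4.06508195e+01,  2.54527563e+01,  1.01060301e-02,
       -8.10617212e-05,  4.22975447e-06]), 'eef_pos': array([ 0.19732774, -0.48588603,  0.24924865]), 'tool_rot': array([-3.13984349e+00,  9.00780367e-06,  3.85752708e-01]), 'ft_force': array([ 0.76951823,  0.00623036, -0.88812889]), 'wrist_torque': array([ 0.0045795 , -0.03178903, -0.00697772]), 'opening': 0.08542955312838917}
```

View pics/scene0.png

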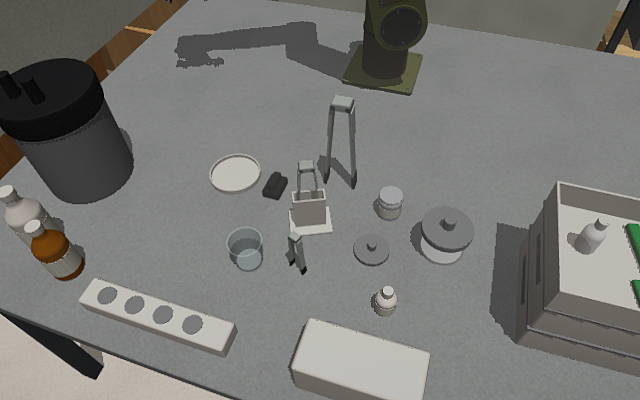

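View pics/side0.png

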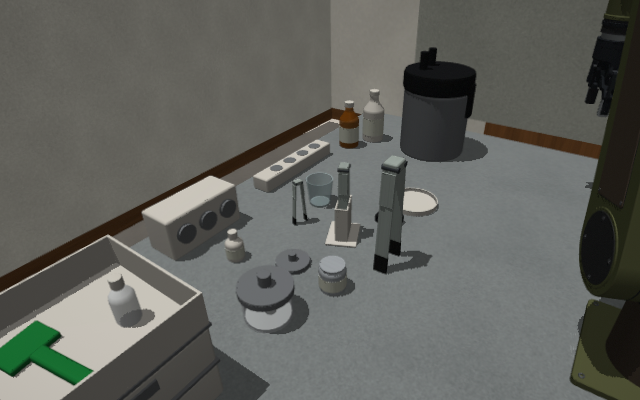

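Scene: three tongs-like things are the big free-standing pair (342,140), the ones in the stand (307,180) and the small ones (296,253). The pair in the stand is the middle-sized one. There are two caps: one on the jar (447,225), which is the larger, and a small loose one on the table (371,249). The dish is at (235,173). I'll confirm with enlarged crops.

```bash
cat > h.py <<'E'
import numpy as np, cv2
from scipy.spatial.transform import Rotation as R
from workcell import robot
def cam(n):
    c=robot.calibration(n); r=c['rotation']
    c['R']=R.from_euler('xyz',r).as_matrix(); return c
def proj(c,P):
    p=(np.atleast_2d(P)-c['eye'])@c['R']; s=p[:,:2]/p[:,2:]
    s=s*(1+c['k1']*(s**2).sum(1,keepdims=True))
    return s*[c['fx'],c['fy']]+[c['cx'],c['cy']]
def ray(c,uv):
    d=(np.array(uv,float)-[c['cx'],c['cy']])/[c['fx'],c['fy']]; s=d.copy()
    for _ in range(20): s=d/(1+c['k1']*(s@s))
    return c['R']@np.r_[s,1]
def atz(c,uv,z):
    d=ray(c,uv); return c['eye']+d*(z-c['eye'][2])/d[2]
def crop(img,name,x,y,w,h,s):
    cv2.imwrite(f"pics/{name}.png",cv2.resize(img[y:y+h,x:x+w],None,fx=s,fy=s,interpolation=cv2.INTER_CUBIC))
E
python3 - <<'E'
from h import *
a=cv2.imread("pics/scene0.png"); b=cv2.imread("pics/side0.png")
crop(a,"sc",205,90,280,190,2.8); crop(b,"si",220,140,230,190,3)
c=cam("scene");s=cam("side")
print(c['R'][:,2],s['R'][:,2])
print("base",proj(c,[0,0,0]),proj(c,[.8,0,0]))
print("dish",atz(c,(235,173),.014),atz(s,(414,201),.014))
print("knobtop",atz(c,(449,220),.097),atz(s,(264,274),.097))
print("tongs top",atz(c,(306,163),.182),atz(s,(344,165),.182))
E
```

```text
[-0.60664096 -0.20571062 -0.76789966] [ 0.50879216 -0.6891163  -0.51599348]
base [[382.86509558  69.18698572]] [[288.2313435  306.85294625]]
dish [ 0.52824344 -0.23564059  0.014     ] [ 0.5155271  -0.22865822  0.014     ]
knobtop [0.58381379 0.2521621  0.097     ] [0.57651669 0.2553104  0.097     ]
tongs top [ 0.59847646 -0.02634305  0.182     ] [ 0.59446294 -0.02198508  0.182     ]
```

View pics/sc.png

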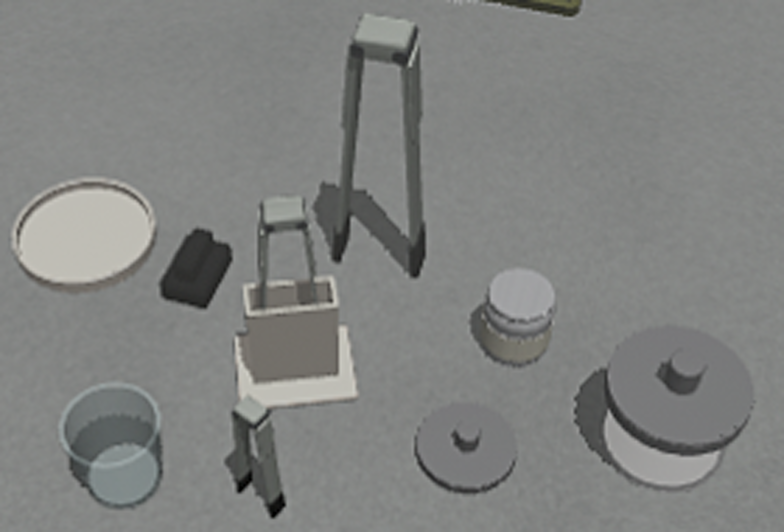

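View pics/si.png

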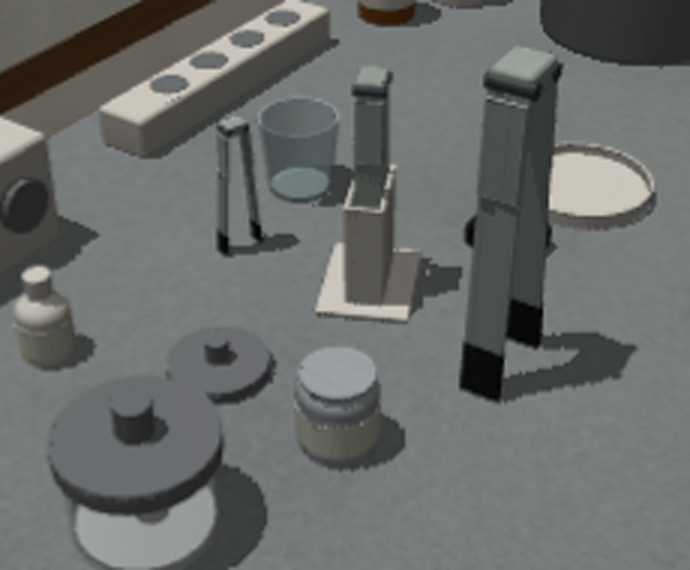

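Crops confirm it: the tongs in the stand (bridge at crop 283,212) are between the two others in size. The cap on the jar (crop 680,388) is larger than the one on the table (467,447). Now I'll fit the shapes.

```bash
python3 - <<'E'
from h import *
from scipy.optimize import least_squares
c=cam("scene");s=cam("side")
S=lambda p:(np.array(p,float)+.5)/2.8-.5+[205,90]
D=lambda p:(np.array(p,float)+.5)/3-.5+[220,140]
def circ(name,obs,r0):
    P=np.vstack([[atz(cc,q,z)[:2] for q in pts] for cc,pts,z in obs])
    for cc,pts,z in obs:
        Q=np.array([atz(cc,q,z)[:2] for q in pts])
        f=least_squares(lambda p:np.hypot(*(Q-p[:2]).T)-r0,[*Q.mean(0)])
        g=least_squares(lambda p:np.hypot(*(Q-p[:2]).T)-p[2],[*Q.mean(0),r0])
        print(name,f.x.round(4),"free",g.x.round(4),"res",np.abs(f.fun).max().round(4))
circ("dish",[(c,S([(12,232),(25,205),(55,184),(90,179),(130,191),(156,222)]),.014),(s,D([(575,145),(615,148),(645,165),(655,185),(648,200)]),.014)],.06)
circ("cap",[(c,S([(606,385),(622,353),(650,333),(680,326),(715,336),(742,362),(752,392)]),.073),(s,D([(50,440),(65,405),(95,384),(135,376),(180,383),(210,405),(222,440)]),.073)],.051)
circ("knob",[(c,S([(671,362),(688,346),(706,357),(700,370)]),.097),(s,D([(110,397),(132,387),(153,397),(132,411)]),.097)],.012)
for nm,cc,pts in(("foot sc",c,S([(239,405),(356,394),(350,327),(235,335)])),("foot si",s,D([(317,312),(408,320),(424,253),(336,246)]))):
    Q=np.array([atz(cc,q,.006)[:2] for q in pts]);print(nm,Q.round(4).tolist(),Q.mean(0))
Q=np.array([atz(c,q,.09)[:2] for q in S([(246,314),(339,304),(335,280),(245,287)])]);print("cup sc",Q.round(4).tolist(),Q.mean(0))
Q=np.array([atz(s,q,.09)[:2] for q in D([(346,208),(386,212),(397,167),(360,165)])]);print("cup si",Q.round(4).tolist(),Q.mean(0))
Q=np.array([atz(c,q,.182)[:2] for q in S([(263,201),(300,197),(306,221),(264,226)])]);print("top sc",Q.round(4).tolist(),Q.mean(0))
Q=np.array([atz(s,q,.182)[:2] for q in D([(353,84),(386,86),(391,68),(364,66)])]);print("top si",Q.round(4).tolist(),Q.mean(0))
print("others: big tongs top", atz(c,S((388,35)),.24),"tin",atz(c,S((520,292)),.06),"magnet",atz(c,S((200,260)),.03))
w=cam("wrist");print("wrist",w['eye'],w['R'][:,2],w['fx'],robot.get_obs()['eef_pos'])
E
```

```text
dish [ 0.5249 -0.24  ] free [ 0.5255 -0.2397  0.0605] res 0.0028
dish [ 0.5188 -0.2373] free [ 0.5156 -0.2428  0.0551] res 0.0032
cap [0.5831 0.2556] free [0.5817 0.2553 0.0498] res 0.0037
cap [0.5782 0.2561] free [0.5789 0.2552 0.05  ] res 0.0027
knob [0.5781 0.254 ] free [0.5781 0.2541 0.0119] res 0.0008
knob [0.5799 0.2534] free [0.5799 0.2533 0.0114] res 0.0018
foot sc [[0.6475, -0.0531], [0.6117, 0.0279], [0.5516, 0.0045], [0.5861, -0.0796]] [ 0.59924127 -0.02508352]
foot si [[0.6072, 0.0324], [0.5464, 0.0029], [0.5807, -0.0769], [0.644, -0.0462]] [ 0.5945608  -0.02192714]
cup sc [[0.625, -0.0497], [0.5968, 0.0106], [0.5763, 0.001], [0.6018, -0.0592]] [ 0.59996998 -0.02434025]
cup si [[0.5958, 0.0103], [0.5693, -0.0011], [0.5955, -0.0578], [0.6203, -0.0449]] [ 0.59521779 -0.02339754]
top sc [[0.5988, -0.0408], [0.5881, -0.0185], [0.6076, -0.0077], [0.6199, -0.0325]] [ 0.60357951 -0.02486278]
top si [[0.5994, -0.0044], [0.5789, -0.0142], [0.5906, -0.0393], [0.6082, -0.0315]] [ 0.59426259 -0.02234317]
others: big tongs top [0.47803501 0.00932507 0.24      ] tin [0.52241735 0.12913578 0.06      ] magnet [ 0.54002652 -0.12520685  0.03      ]
wrist [ 0.25749928 -0.46157292  0.37301314] [-0.24249146 -0.09673683 -0.96531854] 349.8064749986849 [ 0.19732774 -0.48588603  0.24924865]
```

{"op": "drive_tool", "data": {"motion": "85 0.7 -0.6 -0.35 0;85 0.7 -0.6 -0.35 0;85 0.7 -0.6 -0.35 0;85 0.7 -0.6 -0.35 0;85 0.7 -0.6 -0.35 0;85 0.7 -0.6 -0.35 0;85 0.76 -0.64 0 0;85 0.76 -0.64 0 0"}}

```text
time_s: 0.77
eef_pos: [0.3381, -0.2144, 0.3324]
tool_rot: [-3.133, 0.001, 0.369]
ft_force: [1.0, 0.0, 0.0]
opening: 0.085
```

{"op": "drive_tool", "data": {"motion": "85 0.75 -0.66 0 0;85 0.75 -0.66 0 0;85 0.75 -0.66 0 0;85 0.75 -0.66 0 0;85 0.75 -0.66 0 0;85 0.75 -0.66 0 0;85 0.75 -0.66 0 0;85 0.75 -0.66 0 0"}}

```text
time_s: 1.43
eef_pos: [0.4874, 0.084, 0.3334]
tool_rot: [-3.135, 0.002, 0.37]
ft_force: [0.8, -0.6, 0.0]
opening: 0.085
```

{"op": "drive_tool", "data": {"motion": "85 0.75 -0.66 0 0;85 0.75 -0.66 0 0;85 0.7 -0.6 0.1 0;85 0.4 -0.35 0.2 0;85 0 0 0 0;85 0 0 0 0"}}

```text
time_s: 1.93
eef_pos: [0.5546, 0.2215, 0.3161]
tool_rot: [-3.134, 0.005, 0.381]
ft_force: [-0.7, -0.5, 0.5]
opening: 0.0849
```

```bash
cat >> h.py <<'E'
def go(target,yaw=None):
    o=robot.get_obs(); M=R.from_euler('xyz',o['tool_rot']).as_matrix()
    d=M.T@(np.array(target)-o['eef_pos']); print("pos",o['eef_pos'].round(4),"rot",o['tool_rot'].round(3),"units",(d/.04).round(2),"norm",np.linalg.norm(d/.04).round(2))
    if yaw is not None: print("twist units",round(-np.rad2deg(yaw-o['tool_rot'][2])/30,3))
E
python3 - <<'E'
from h import *
go([.579,.2545,.2]); go([.579,.2545,.096],.428)
w=cam("wrist"); i=robot.snapshot("wrist"); cv2.imwrite("pics/w1.png",i[:,:,::-1])
for P in([.579,.2545,.097],[.579,.2545,.073],[.523,-.239,.014]): print(proj(w,P))
E
```

```text
pos [0.5546 0.2215 0.3161] rot [-3.134  0.005  0.381] units [ 0.89 -0.52  2.9 ] norm 3.08
pos [0.5546 0.2215 0.3161] rot [-3.134  0.005  0.381] units [ 0.9  -0.49  5.5 ] norm 5.6
twist units -0.09
[[300.25125586 134.30545058]]
[[301.73922921 132.20428742]]
[[626.69903295 303.05499796]]
```

View pics/w1.png

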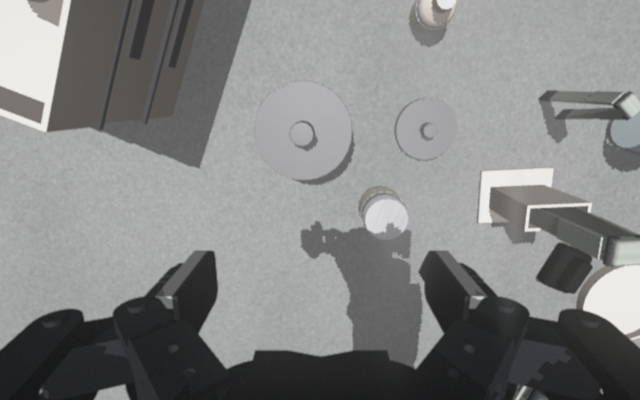

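Knob at (303,133) and prediction (300,134) agree within about 2 mm. Descending.

{"op": "drive_tool", "data": {"motion": "85 0.6 -0.35 0.6 0;85 0.35 -0.2 0.9 0;85 0 0 1 0;85 0 0 1 0;85 0 0 0.8 0;85 0 0 0.5 0;85 0 0 0 0;85 0 0 0 0"}}

```text
time_s: 2.65
eef_pos: [0.5834, 0.2404, 0.1236]
tool_rot: [-3.128, -0.0, 0.385]
ft_force: [0.4, -0.9, 0.4]
opening: 0.0849
```

```bash
python3 - <<'E'
from h import *
go([.579,.2545,.096])
w=cam("wrist"); i=robot.snapshot("wrist"); cv2.imwrite("pics/w2.png",i[:,:,::-1])
g=cv2.medianBlur(cv2.cvtColor(i,cv2.COLOR_RGB2GRAY),3)
print(proj(w,[.579,.2545,.097]), w['fx']*.012/(w['eye'][2]-.097))
print(cv2.HoughCircles(g[:260],cv2.HOUGH_GRADIENT,1.5,30,param1=60,param2=25,minRadius=15,maxRadius=55))
E
```

```text
pos [0.5834 0.2404 0.1236] rot [-3.128 -0.     0.385] units [ 0.03 -0.36  0.69] norm 0.78
[[289.92209823 245.9223265 ]] 27.918356960236267
[[[506.25 201.75  52.5 ]
  [327.75 195.75  54.15]
  [297.75 233.25  27.3 ]
  [527.25  32.25  23.1 ]
  [540.75   5.25  22.65]
  [ 57.75 156.75  22.8 ]]]
```

View pics/w2.png

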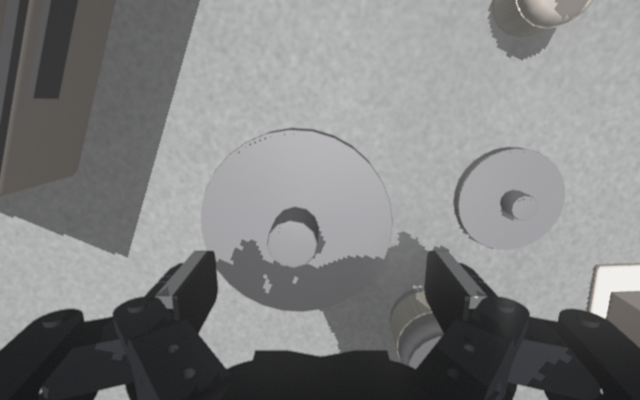

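Knob top at (292,243) against predicted (290,246), so it agrees within about 1.5 mm. Descend and grip.

{"op": "drive_tool", "data": {"motion": "85 0.06 -0.34 0.3 0;85 0 0 0.36 0;85 0 0 0 0;85 0 0 0 0"}}

```text
time_s: 3.03
eef_pos: [0.5874, 0.2508, 0.1042]
tool_rot: [-3.122, -0.014, 0.395]
ft_force: [0.9, 0.4, 0.2]
opening: 0.0849
```

```bash
python3 - <<'E'
from h import *
go([.580,.2555,.096])
E
```

```text
pos [0.5874 0.2508 0.1042] rot [-3.122 -0.014  0.395] units [-0.13 -0.18  0.21] norm 0.3
```

{"op": "drive_tool", "data": {"motion": "85 -0.15 -0.2 0.22 0;85 0 0 0 0;40 0 0 0 0;24 0 0 0 0;10 0 0 0 0;10 0 0 0 0;10 0 0 0 0;10 0 0 0 0"}}

```text
time_s: 3.7
eef_pos: [0.5861, 0.2558, 0.104]
tool_rot: [-3.119, -0.029, 0.401]
ft_force: [0.0, -0.0, -0.7]
opening: 0.0211
```

```bash
python3 - <<'E'
from h import *
go([.580,.2555,.096]);print(robot.get_obs()['opening'],robot.get_obs()['ft_force'])
E
```

```text
pos [0.5861 0.2558 0.104 ] rot [-3.119 -0.029  0.401] units [-0.15 -0.05  0.2 ] norm 0.25
0.021091808251312714 [ 0.04321514 -0.01694794 -0.67325102]
```

{"op": "drive_tool", "data": {"motion": "10 0 0 0 0;10 0 0 0 0;10 0 0 -0.3 0;10 0 0 -0.5 0;10 0 0 -0.8 0;10 0 0 -1 0;10 0 0 -1 0;10 0 0 -1 0"}}

```text
time_s: 4.37
eef_pos: [0.576, 0.2467, 0.2794]
tool_rot: [-3.119, 0.001, 0.401]
ft_force: [1.4, 0.7, -0.8]
opening: 0.0211
```

```bash
python3 - <<'E'
from h import *
go([.63,.05,.32]);print(robot.get_obs()['opening'],robot.get_obs()['ft_force'])
w=cam("wrist"); i=robot.snapshot("wrist"); cv2.imwrite("pics/w3.png",i[:,:,::-1])
E
```

```text
pos [0.576  0.2467 0.2794] rot [-3.119e+00  1.000e-03  4.010e-01] units [-0.68  5.03 -1.13] norm 5.2
0.021075174290395224 [ 1.3893168   0.74044818 -0.8113304 ]
```

View pics/w3.png

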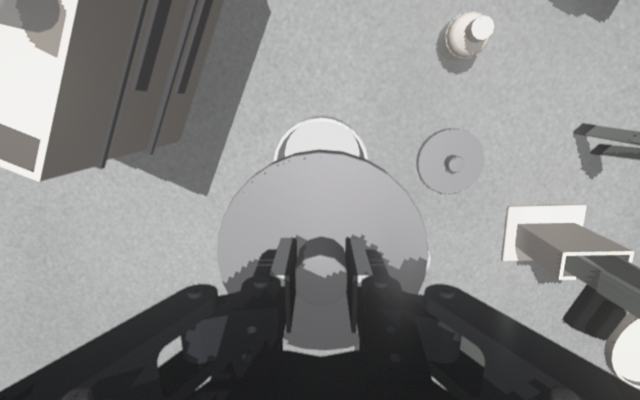

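Cap is gripped by the knob and clear of the jar. Transit to the dish.

{"op": "drive_tool", "data": {"motion": "10 -0.2 0.35 -0.6 0;10 -0.4 0.7 -0.4 0;10 -0.46 0.82 -0.1 0;10 -0.46 0.82 0 0;10 -0.46 0.82 0 0;10 -0.46 0.82 0 0;10 -0.46 0.82 0 0;10 -0.46 0.82 0 0"}}

```text
time_s: 5.08
eef_pos: [0.5534, -0.0268, 0.3303]
tool_rot: [-3.119, -0.03, 0.416]
ft_force: [0.5, 0.7, -0.3]
opening: 0.0218
```

{"op": "drive_tool", "data": {"motion": "10 -0.46 0.82 0 0;10 -0.46 0.82 0 0;10 -0.46 0.82 0 0;10 -0.45 0.8 0 0;10 -0.3 0.5 0 0;10 0 0 0 0;10 0 0 0 0"}}

```text
time_s: 5.67
eef_pos: [0.5318, -0.2151, 0.3205]
tool_rot: [-3.12, -0.027, 0.406]
ft_force: [-0.0, 0.8, -0.9]
opening: 0.0211
```

```bash
python3 - <<'E'
from h import *
go([.523,-.239,.15],.42)
w=cam("wrist"); i=robot.snapshot("wrist"); cv2.imwrite("pics/w4.png",i[:,:,::-1])
print(proj(w,[.523,-.239,.014]),proj(w,[.597,-.0237,.09]))
E
```

```text
pos [ 0.5318 -0.2151  0.3205] rot [-3.12  -0.027  0.406] units [-0.55  0.55  4.24] norm 4.31
twist units -0.027
[[340.76247324 178.32980707]] [[167.72076279  33.32340471]]
```

View pics/w4.png

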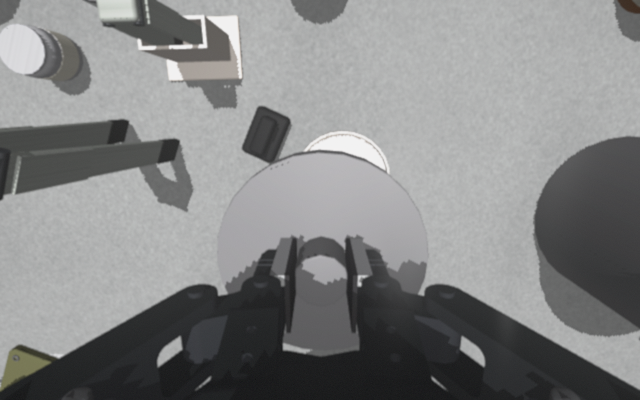

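```bash
python3 - <<'E'
from h import *
o=robot.get_obs();w=cam("wrist");M=R.from_euler('xyz',o['tool_rot']).as_matrix()
for uv in((321,258),(321,261),(321,264)):
    d=M.T@ray(w,uv);e=M.T@(w['eye']-o['eef_pos'])
    print("knob top in tool frame",(e+d*(.007-e[2])/d[2]).round(4))
E
```

```text
knob top in tool frame [0.0043 0.     0.007 ]
knob top in tool frame [0.0029 0.     0.007 ]
knob top in tool frame [0.0016 0.     0.007 ]
```

```bash
python3 - <<'E'
from h import *
from scipy.optimize import least_squares
o=robot.get_obs();w=cam("wrist");M=R.from_euler('xyz',o['tool_rot']).as_matrix()
i=cv2.imread("pics/w4.png");hsv=cv2.cvtColor(i,cv2.COLOR_BGR2GRAY)
# dish: white region
m=np.uint8(hsv>215);m[:,:290]=0;m[:,400:]=0;m[:110]=0;m[175:]=0
# top outer edge per column
pts=[]
for x in range(306,388,4):
    ys=np.where(m[:,x])[0]
    if len(ys): pts.append((x,ys[0]))
Q=np.array([atz(w,p,.014)[:2] for p in pts])
f=least_squares(lambda p:np.hypot(*(Q-p).T)-.06,[.523,-.239],loss='soft_l1',f_scale=.001);print(pts[:3],pts[len(pts)//2],pts[-3:],"dish",f.x,np.abs(f.fun).max())
e=M.T@(w['eye']-o['eef_pos'])
T=lambda uv,z:(lambda d:(e+d*(z-e[2])/d[2])[:2])(M.T@ray(w,uv))
for z in(.027,.031,.035):
    Q2=np.array([T(p,z) for p in [(218,245),(428,245),(323,151),(250,178),(398,180)]])
    g=least_squares(lambda p:np.hypot(*(Q2-p[:2]).T)-p[2],[0,0,.05]);print(z,g.x.round(4),np.abs(g.fun).max().round(4))
E
```

```text
[(306, np.int64(148)), (310, np.int64(143)), (314, np.int64(140))] (346, np.int64(131)) [(378, np.int64(147)), (382, np.int64(152)), (386, np.int64(160))] dish [ 0.52150263 -0.24083903] 0.0005896883466637859
0.027 [-0.0038  0.0009  0.049 ] 0.0001
0.031 [-0.0057  0.001   0.0503] 0.0001
0.035 [-0.0075  0.001   0.0516] 0.0001
```

```bash
cat >> h.py <<'E'
def capgo(z,off=(-.006,.001,.046),xy=(.522,-.2405)):
    o=robot.get_obs(); M=R.from_euler('xyz',o['tool_rot']).as_matrix()
    t=np.r_[xy,z]-M@np.array(off); go(t); print("cap at",(o['eef_pos']+M@np.array(off)).round(4),"tilt",np.arccos(-M[2,2]),"F",o['ft_force'].round(1))
E
python3 -c "
from h import *
capgo(.03)"
```

```text
pos [ 0.5318 -0.2148  0.3204] rot [-3.121 -0.026  0.406] units [-0.52  0.62  6.08] norm 6.14
cap at [ 0.5274 -0.2168  0.2743] tilt 0.03357091345800164 F [-0.1 -0.6 -1.8]
```

{"op": "drive_tool", "data": {"motion": "10 -0.25 0.3 0.5 0;10 -0.27 0.32 0.8 0;10 0 0 1 0;10 0 0 1 0;10 0 0 1 0;10 0 0 0.8 0;10 0 0 0.4 0;10 0 0 0.1 0"}}

```text
time_s: 6.38
eef_pos: [0.5332, -0.2304, 0.0917]
tool_rot: [-3.128, -0.038, 0.421]
ft_force: [-0.0, -0.1, -0.0]
opening: 0.0216
```

```bash
python3 -c "
from h import *
capgo(.02)"
```

```text
pos [ 0.5332 -0.2304  0.0917] rot [-3.128 -0.038  0.421] units [-0.28  0.11  0.63] norm 0.69
cap at [ 0.5295 -0.2325  0.0455] tilt 0.04009799062031843 F [-0.  -0.1 -0. ]
```

{"op": "drive_tool", "data": {"motion": "10 -0.3 0.15 0.2 0;10 -0.08 0 0.4 0;10 0 0 0.1 0;10 0 0 0 0"}}

```text
time_s: 6.72
eef_pos: [0.5232, -0.2391, 0.0629]
tool_rot: [-3.128, -0.038, 0.428]
ft_force: [0.6, 0.6, -0.5]
opening: 0.0211
```

```bash
python3 -c "
from h import *
capgo(.004)"
```

```text
pos [ 0.5232 -0.2391  0.0629] rot [-3.128 -0.038  0.428] units [0.05 0.01 0.32] norm 0.32
cap at [ 0.5194 -0.2413  0.0167] tilt 0.04015371031199575 F [ 0.6  0.6 -0.5]
```

{"op": "drive_tool", "data": {"motion": "10 0.07 0 0.25 0;10 0 0 0.12 0;10 0 0 0 0"}}

```text
time_s: 6.97
eef_pos: [0.5292, -0.2387, 0.0508]
tool_rot: [-3.133, -0.042, 0.428]
ft_force: [0.1, -0.1, 0.1]
opening: 0.021
```

```bash
python3 -c "
from h import *
capgo(.004)"
```

```text
pos [ 0.5292 -0.2387  0.0508] rot [-3.133 -0.042  0.428] units [-0.08 -0.05  0.01] norm 0.1
cap at [ 0.5258 -0.2409  0.0045] tilt 0.04318419038049769 F [ 0.1 -0.1  0.1]
```

{"op": "drive_tool", "data": {"motion": "10 -0.08 0 0.1 0;10 0 0 0.05 0;60 0 0 0 0;60 0 0 0 0;60 0 0 0 0;60 0 0 -0.4 0;60 0 0 -0.8 0;60 0 0 -1 0"}}

```text
time_s: 7.63
eef_pos: [0.522, -0.2399, 0.1338]
tool_rot: [-3.127, -0.043, 0.43]
ft_force: [0.8, -1.2, -0.2]
opening: 0.0599
```

{"op": "drive_tool", "data": {"motion": "60 0 0 -1 0;60 0 0 -1 0;60 0 0 -1 0;60 0 0 -1 0;60 0 0 -1 0;60 0 0 -0.5 0;60 0 0 0 0"}}

```text
time_s: 8.22
eef_pos: [0.5142, -0.248, 0.3706]
tool_rot: [-3.136, -0.048, 0.43]
ft_force: [0.9, -0.8, -0.1]
opening: 0.06
```

```bash
python3 - <<'E'
from h import *
go([.597,-.0237,.33],.428)
a=robot.snapshot("scene")[:,:,::-1]; b=robot.snapshot("wrist")[:,:,::-1]
cv2.imwrite("pics/s5.png",a);cv2.imwrite("pics/w5.png",b)
A=cv2.resize(a[90:290,200:490],(580,400),interpolation=cv2.INTER_CUBIC)
cv2.imwrite("pics/c5.png",np.vstack([A[:260],cv2.resize(b,(580,362))[:330]]))
w=cam("wrist");c=cam("scene");print(proj(w,[[.522,-.2405,.043],[.597,-.0237,.09]]),proj(c,[.522,-.2405,.043]))
E
```

```text
pos [ 0.5142 -0.248   0.3706] rot [-3.136 -0.048  0.43 ] units [ 4.16 -4.23  1.24] norm 6.06
twist units 0.003
[[321.11733878 158.64380563]
 [164.53665594  14.06582832]] [[232.14243589 162.15275953]]
```

View pics/c5.png

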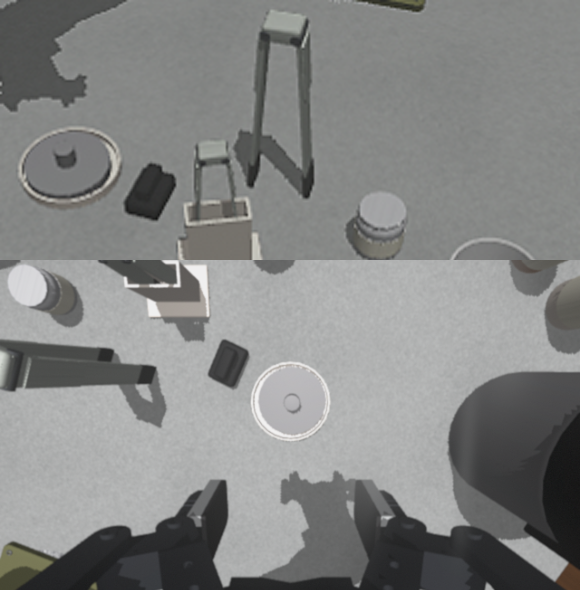

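The cap lies flat, knob up, inside the dish (c5 scene part at 65,165). Now to the tongs.

{"op": "drive_tool", "data": {"motion": "70 0.5 -0.6 0 0;70 0.6 -0.75 0.1 0;70 0.6 -0.75 0.2 0;70 0.6 -0.75 0.2 0;70 0.6 -0.75 0.3 0;70 0.4 -0.6 0.2 0;70 0 0 0 0;70 0 0 0 0"}}

```text
time_s: 8.98
eef_pos: [0.5608, -0.0317, 0.3123]
tool_rot: [-3.117, -0.02, 0.424]
ft_force: [0.5, -0.7, -0.4]
opening: 0.0697
```

```bash
python3 - <<'E'
from h import *
go([.597,-.0237,.146],.428)
w=cam("wrist");b=robot.snapshot("wrist")[:,:,::-1]
cv2.imwrite("pics/w6.png",b)
y=.428
def rect(cx,cy,hx,hy,z): return [[cx+np.cos(y)*a-np.sin(y)*d,cy+np.sin(y)*a+np.cos(y)*d,z] for a,d in((-hx,-hy),(-hx,hy),(hx,hy),(hx,-hy))]
print("top",proj(w,rect(.597,-.0237,.011,.014,.182)).round(1).tolist());print("cup",proj(w,rect(.597,-.0237,.014,.033,.09)).round(1).tolist())
E
```

```text
pos [ 0.5608 -0.0317  0.3123] rot [-3.117 -0.02   0.424] units [0.83 0.29 4.17] norm 4.26
twist units -0.009
top [[354.8, 162.9], [316.6, 162.9], [316.4, 132.5], [355.4, 132.4]]
cup [[367.5, 152.4], [300.8, 152.6], [300.3, 123.7], [368.3, 123.5]]
```

View pics/w6.png

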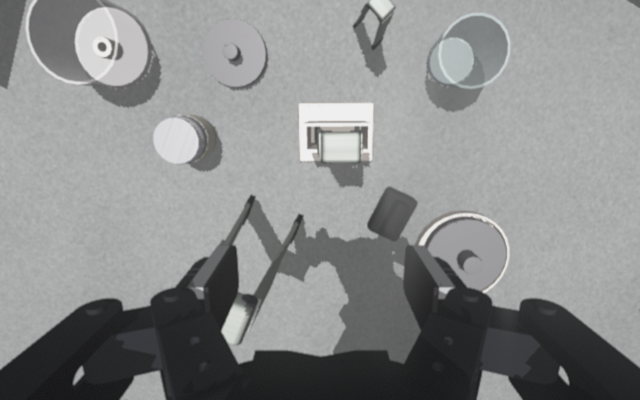

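Bridge top spans x 319–362, y 133–163 (centre 340.5,148), and its yaw matches. The ring is visible in the jar at (102,47).

```bash
python3 - <<'E'
from h import *
w=cam("wrist")
print("tongs",atz(w,(340.5,148),.182),"cup",atz(w,(339.5,139),.09))
print("ring top",atz(w,(102,47),.029),"floor",atz(w,(112,47),.005),"rim",atz(w,(72,39),.07))
t=atz(w,(340.5,148),.182);go([t[0],t[1],.25]);go([t[0],t[1],.146])
E
```

```text
tongs [ 0.59789555 -0.02689713  0.182     ] cup [ 0.59792359 -0.02876055  0.09      ]
ring top [0.5775662  0.24845028 0.029     ] floor [0.57995155 0.25275831 0.005     ] rim [0.57665324 0.25212546 0.07      ]
pos [ 0.5604 -0.0318  0.3119] rot [-3.116 -0.019  0.423] units [0.88 0.31 1.56] norm 1.81
pos [ 0.5604 -0.0318  0.3119] rot [-3.116 -0.019  0.423] units [0.83 0.38 4.16] norm 4.25
```

{"op": "drive_tool", "data": {"motion": "70 0.5 0.2 0.2 0;70 0.4 0.15 0.5 0;70 0 0 0.7 0;70 0 0 0.5 0;70 0 0 0 0;70 0 0 0 0"}}

```text
time_s: 9.53
eef_pos: [0.5986, -0.0346, 0.2305]
tool_rot: [-3.116, -0.013, 0.414]
ft_force: [0.4, -0.2, 0.7]
opening: 0.07
```

```bash
python3 - <<'E'
from h import *
go([.598,-.026,.146],.426)
w=cam("wrist");b=robot.snapshot("wrist")[:,:,::-1];cv2.imwrite("pics/w7.png",b)
g=cv2.cvtColor(b,cv2.COLOR_BGR2GRAY);print(proj(w,[.598,-.026,.182]))
y=.426
def rect(cx,cy,hx,hy,z): return [[cx+np.cos(y)*a-np.sin(y)*d,cy+np.sin(y)*a+np.cos(y)*d,z] for a,d in((-hx,-hy),(-hx,hy),(hx,hy),(hx,-hy))]
p=proj(w,rect(.598,-.026,.011,.014,.182)).round(1);print(p.tolist())
u,v=p.mean(0).astype(int)
print(g[v,u-70:u+70:3]);print(g[v-60:v+60:3,u])
E
```

```text
pos [ 0.5986 -0.0346  0.2305] rot [-3.116 -0.013  0.414] units [ 0.04 -0.15  2.12] norm 2.12
twist units -0.022
[[307.71651255 227.52067595]]
[[334.6, 247.1], [281.9, 247.2], [280.2, 207.4], [334.5, 207.1]]
[174 170 172 178 178 174 179 181 179 172 178 175 178 171 176 164 157 203
 215 214 214 215 215 214 215 215 214 215 216 215 216 216 186 110 200 104
 104 105 108 176 170 175 177 176 174 175 168]
[132 233 227 167 169 109 103 102  99 100  98  99 107 143 204 220 221 220
 221 219 215 210 210 215 217 183 117 106 104 108 106 104 103 105 105 105
 153 174 170 175]
```

{"op": "drive_tool", "data": {"motion": "70 0.07 -0.12 0.5 0;70 0 0 0.8 0;70 0 0 0.5 0;70 0 0 0.2 0;70 0 0 0 0"}}

```text
time_s: 10.0
eef_pos: [0.6039, -0.0308, 0.1572]
tool_rot: [-3.123, -0.025, 0.409]
ft_force: [-0.8, 0.2, -0.7]
opening: 0.0704
```

```bash
python3 - <<'E'
from h import *
go([.5993,-.0272,.146],.426);print(robot.get_obs()['ft_force'])
E
```

```text
pos [ 0.6039 -0.0308  0.1572] rot [-3.123 -0.025  0.409] units [-0.08 -0.12  0.28] norm 0.32
twist units -0.032
[-0.82165061  0.1790495  -0.74824337]
```

{"op": "drive_tool", "data": {"motion": "70 -0.08 -0.14 0.3 0;60 0 0 0.06 0;50 0 0 0 0;42 0 0 0 0;37 0 0 0 0;37 0 0 0 0;37 0 0 0 0;37 0 0 0 0"}}

```text
time_s: 10.67
eef_pos: [0.605, -0.029, 0.153]
tool_rot: [-3.13, -0.038, 0.407]
ft_force: [0.5, 0.1, -0.6]
opening: 0.0367
```

```bash
python3 - <<'E'
from h import *
go([.5993,-.0272,.146],.426);o=robot.get_obs();print(o['ft_force'],o['wrist_torque'],o['opening'])
E
```

```text
pos [ 0.605 -0.029  0.153] rot [-3.13  -0.038  0.407] units [-0.12 -0.09  0.17] norm 0.23
twist units -0.036
[ 0.54375974  0.08169426 -0.63284704] [-0.01042774  0.08171377 -0.00023235] 0.03668534537467852
```

{"op": "drive_tool", "data": {"motion": "37 0 0 -0.2 0;37 0.01 0 -0.4 0;37 0.02 -0.01 -0.5 0;37 0.02 -0.01 -0.5 0;37 0.02 -0.01 -0.5 0;37 0.02 -0.01 -0.5 0;37 0.02 -0.01 -0.5 0;37 0.02 -0.01 -0.5 0"}}

```text
time_s: 11.33
eef_pos: [0.6008, -0.0281, 0.3008]
tool_rot: [-3.124, -0.028, 0.407]
ft_force: [-0.5, 0.3, -1.8]
opening: 0.0372
```

```bash
python3 - <<'E'
from h import *
go([.5993,-.0272,.36],.426);o=robot.get_obs();print(o['ft_force'],o['wrist_torque'],o['opening'])
c=cam("side");b=robot.snapshot("side")[:,:,::-1];cv2.imwrite("pics/d8.png",b)
b=robot.snapshot("scene")[:,:,::-1];cv2.imwrite("pics/s8.png",b)
a=cv2.imread("pics/s8.png")
A=cv2.resize(cv2.imread("pics/d8.png")[40:300,240:440],(400,520),interpolation=cv2.INTER_CUBIC)
B=cv2.resize(a[20:280,220:420],(400,520),interpolation=cv2.INTER_CUBIC)
cv2.imwrite("pics/c8.png",np.hstack([A,B]))
E
```

```text
pos [ 0.6008 -0.0281  0.3008] rot [-3.124 -0.028  0.407] units [ 0.02 -0.06 -1.48] norm 1.48
twist units -0.036
[-0.49201223  0.26155054 -1.75355071] [-0.08138998 -0.03300282 -0.00417366] 0.03723896164820773
```

View pics/c8.png

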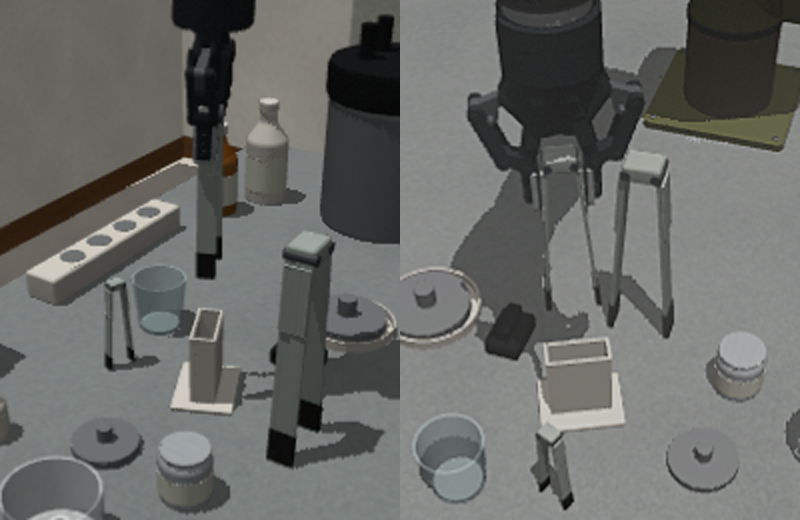

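Tongs are out of the stand, hanging open from the fingers (tips in the scene image at about 293,173 and 318,171). Next I'll locate the tips relative to the TCP.

```bash
cat >> h.py <<'E'
def tip(off): # tongs origin offset in tool frame -> world
    o=robot.get_obs(); M=R.from_euler('xyz',o['tool_rot']).as_matrix(); return o['eef_pos']+M@np.array(off),M
E
python3 - <<'E'
from h import *
c=cam("scene");s=cam("side")
for off in((-.005,0,.144),(0,0,.144)):
    t,M=tip(off);P=[t+M@np.array([0,q,0]) for q in(-.0245,0,.0245)]
    print(t.round(4));print(proj(c,P).round(1).tolist(),proj(s,P).round(1).tolist())
# dark tip masks
for n,cc,x0,y0,w,h in(("d8",s,325,140,35,45),("s8",c,285,140,45,40)):
    g=cv2.imread(f"pics/{n}.png",0)[y0:y0+h,x0:x0+w]
    m=np.uint8(g<45);k,l,st,ce=cv2.connectedComponentsWithStats(m)
    for i in range(1,k):
        if st[i,4]>8: print(n,st[i,:4]+[x0,y0,0,0],st[i,4],(ce[i]+[x0,y0]).round(1))
E
```

```text
[ 0.6023 -0.0264  0.1598]
[[318.7, 171.4], [305.8, 172.5], [292.9, 173.7]] [[340.0, 177.9], [342.0, 172.6], [343.9, 167.5]]
[ 0.6069 -0.0244  0.16  ]
[[319.0, 173.2], [306.0, 174.4], [293.0, 175.6]] [[337.6, 177.7], [339.7, 172.4], [341.6, 167.3]]
d8 [351 142   7   6] 31 [354.  144.7]
d8 [339 158  12  21] 143 [344.4 170.2]
s8 [318 164   2   8] 11 [318.6 167.1]
s8 [293 166   3   9] 12 [293.9 169.7]
s8 [326 167   4  13] 16 [327.9 173.4]
```

```bash
cat >> h.py <<'E'
def tgo(xy,z,off=(-.008,0,.144),yaw=None):
    t,M=tip(off); print("tip",t.round(4)); go(np.r_[xy,z]-M@np.array(off),yaw)
E
python3 - <<'E'
from h import *
tgo((.5775,.249),.15)
E
```

```text
tip [ 0.5995 -0.0276  0.1597]
pos [ 0.603  -0.0282  0.3039] rot [-3.128 -0.035  0.407] units [ 2.22 -6.56  0.41] norm 6.94
```

{"op": "drive_tool", "data": {"motion": "37 0.1 -0.3 0 0;37 0.18 -0.55 0 0;37 0.25 -0.75 0 0;37 0.28 -0.85 0 0;37 0.28 -0.85 0 0;37 0.28 -0.85 0 0;37 0.28 -0.85 0 0;37 0.28 -0.85 0 0"}}

```text
time_s: 12.1
eef_pos: [0.5778, 0.2228, 0.3029]
tool_rot: [-3.127, -0.025, 0.394]
ft_force: [1.0, -0.7, -0.7]
opening: 0.0372
```

{"op": "drive_tool", "data": {"motion": "37 0.25 -0.7 0 0;37 0.15 -0.4 0 0;37 0.05 -0.15 0 0;37 0 0 0 0;37 0 0 0 0"}}

```text
time_s: 12.52
eef_pos: [0.5744, 0.2748, 0.2981]
tool_rot: [-3.113, -0.015, 0.433]
ft_force: [0.4, -0.9, -1.8]
opening: 0.0371
```

```bash
python3 - <<'E'
from h import *
tgo((.5775,.249),.15); print(robot.get_obs()['opening'])
w=cam("wrist");b=robot.snapshot("wrist")[:,:,::-1];cv2.imwrite("pics/w9.png",b)
c=cam("scene");s=cam("side")
a=robot.snapshot("scene")[:,:,::-1];d=robot.snapshot("side")[:,:,::-1];cv2.imwrite("pics/s9.png",a);cv2.imwrite("pics/d9.png",d)
t,M=tip((-.008,0,.144));P=[t+M@np.array([0,q,0]) for q in(-.0245,0,.0245)]
for n,cc in(("w",w),("s",c),("d",s)): print(n,"tips",proj(cc,P).round(1).tolist(),"ring",proj(cc,[.5775,.249,.029]).round(1),"jarrim",proj(cc,[.579,.2535,.07]).round(1))
E
```

```text
tip [0.5674 0.2762 0.154 ]
pos [0.5744 0.2748 0.2981] rot [-3.113 -0.015  0.433] units [-0.06  0.73  0.08] norm 0.73
0.03713283544588422
w tips [[291.2, 198.6], [322.1, 198.6], [353.1, 198.6]] ring [[349.3 173.4]] jarrim [[348.  177.4]]
s tips [[482.5, 195.8], [469.5, 197.4], [456.4, 199.0]] ring [[440.9 237.1]] jarrim [[447.1 226.5]]
d tips [[251.0, 265.3], [256.1, 255.7], [260.9, 246.6]] ring [[269.5 300.3]] jarrim [[265.1 284.6]]
```

{"op": "drive_tool", "data": {"motion": "37 -0.04 0.4 0 0;37 0 0.4 0 0;37 0 0 0 0;37 0 0 0 0"}}

```text
time_s: 13.0
eef_pos: [0.5877, 0.2387, 0.2987]
tool_rot: [-3.113, -0.017, 0.424]
ft_force: [-0.3, 1.2, -1.2]
opening: 0.0371
```

```bash
cat > look.py <<'E'
from h import *
import sys
tgo((.5775,.249),.15); print(robot.get_obs()['opening'])
k=sys.argv[1]
C={n:cam(n) for n in("wrist","scene","side")}; I={n:robot.snapshot(n)[:,:,::-1].copy() for n in C}
for n in C: cv2.imwrite(f"pics/{n}_{k}.png",I[n])
t,M=tip((-.008,0,.144));P=[t+M@np.array([0,q,0]) for q in(-.0245,0,.0245)]
for n,cc in C.items(): print(n,"tips",proj(cc,P).round(1).tolist(),"ring",proj(cc,[.5775,.249,.029]).round(1),"jarrim",proj(cc,[.579,.2535,.07]).round(1))
a=cv2.resize(I["wrist"][120:270,220:420],(800,600)[:2],interpolation=cv2.INTER_CUBIC)
a=cv2.resize(I["wrist"][110:260,220:420],(400,300),interpolation=cv2.INTER_CUBIC)
b=cv2.resize(I["scene"][130:280,370:520],(400,400),interpolation=cv2.INTER_CUBIC)
c=cv2.resize(I["side"][200:340,200:340],(400,400),interpolation=cv2.INTER_CUBIC)
a=cv2.resize(I["wrist"][130:230,280:380],(400,400),interpolation=cv2.INTER_CUBIC) if 0 else a
L=np.zeros((600,400,3),np.uint8);L[:300]=a;L[300:]=b[50:350]
Rr=np.zeros((600,400,3),np.uint8);Rr[:400]=c
cv2.imwrite(f"pics/look_{k}.png",np.hstack([L,Rr]))
E
python3 look.py 10
```

```text
tip [0.5809 0.2401 0.1546]
pos [0.5877 0.2387 0.2987] rot [-3.113 -0.017  0.424] units [ 0.01 -0.23  0.12] norm 0.26
0.037148475341233285
wrist tips [[288.5, 198.4], [319.4, 198.3], [350.3, 198.2]] ring [[315.6 171. ]] jarrim [[310.5 174.7]]
scene tips [[462.9, 196.8], [449.8, 198.3], [436.6, 199.9]] ring [[440.9 237.1]] jarrim [[447.1 226.5]]
side tips [[259.9, 250.9], [264.6, 242.1], [269.0, 233.8]] ring [[269.5 300.3]] jarrim [[265.1 284.6]]
```

Viewing the composite, my last picture (wrist top-left, scene bottom-left, side right).

View pics/look_10.png

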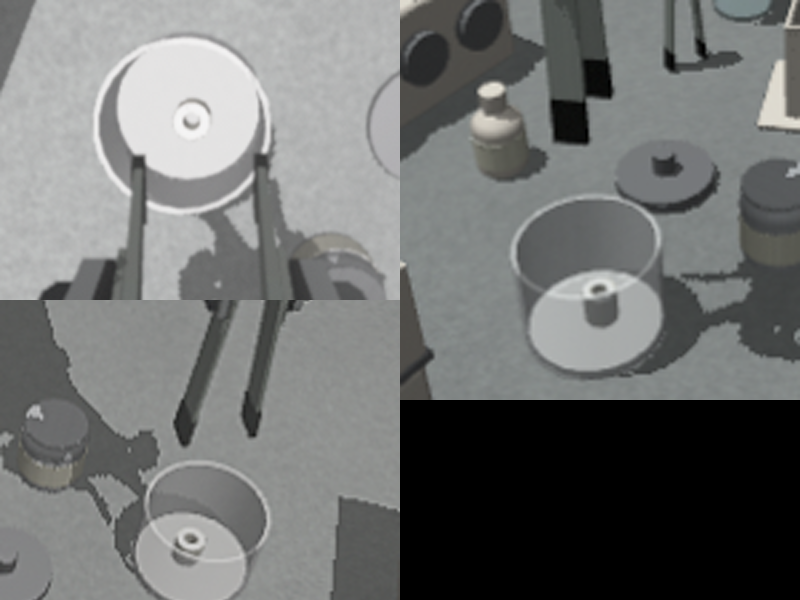

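Ring top at wrist (316,170) agrees with prediction. The tips are centred at wrist x≈320, and their front edge implies a tool-x offset of about −9 mm. Align, then descend.

{"op": "drive_tool", "data": {"motion": "37 0.04 -0.25 0 0;37 0 0 0.2 0;37 0 0 0 0;37 0 0 0 0"}}

```text
time_s: 13.48
eef_pos: [0.5838, 0.2527, 0.2905]
tool_rot: [-3.112, -0.018, 0.427]
ft_force: [0.1, -0.2, -0.4]
opening: 0.0369
```

```bash
sed -i 's/off=(-.008,0,.144),yaw/off=(-.009,0,.144),yaw/' h.py; python3 - <<'E'
from h import *
tgo((.5775,.249),.011)
E
```

```text
tip [0.5762 0.2539 0.1465]
pos [0.5838 0.2527 0.2905] rot [-3.112 -0.018  0.427] units [-0.08  0.22  3.38] norm 3.39
```

{"op": "drive_tool", "data": {"motion": "37 -0.05 0.15 0.3 0;37 0 0.03 0.5 0;37 0 0 0.4 0;37 0 0 0.2 0;37 0 0 0 0;37 0 0 0 0"}}

```text
time_s: 13.98
eef_pos: [0.5845, 0.2495, 0.2325]
tool_rot: [-3.112, -0.019, 0.431]
ft_force: [-0.4, -0.8, -1.1]
opening: 0.0373
```

```bash
python3 - <<'E'
from h import *
tgo((.5775,.249),.011)
E
```

```text
tip [0.577  0.2507 0.0884]
pos [0.5845 0.2495 0.2325] rot [-3.112 -0.019  0.431] units [-0.04  0.1   1.93] norm 1.94
```

{"op": "drive_tool", "data": {"motion": "37 -0.01 0.04 0.3 0;37 -0.01 0.03 0.5 0;37 -0.01 0.03 0.4 0;37 0 0 0.2 0;37 0 0 0 0;37 0 0 0 0"}}

```text
time_s: 14.48
eef_pos: [0.589, 0.2496, 0.1811]
tool_rot: [-3.113, -0.029, 0.432]
ft_force: [-0.2, 0.3, -0.0]
opening: 0.0373
```

```bash
python3 - <<'E'
from h import *
tgo((.5775,.249),.011);print(robot.get_obs()['ft_force'])
w=cam("wrist");print(proj(w,[.5775,.249,.029]));b=robot.snapshot("wrist")[:,:,::-1];cv2.imwrite("pics/w12.png",b)
g=cv2.cvtColor(b,cv2.COLOR_BGR2GRAY)
t,M=tip((-.009,0,.144));print(proj(w,[t+M@np.array([.01,q,0]) for q in(-.0225,-.0195,.0195,.0225)]).round(1).tolist())
np.set_printoptions(linewidth=250)
print(g[150:210:4,270:370:4])
E
```

```text
tip [0.5828 0.2514 0.037 ]
pos [0.589  0.2496 0.1811] rot [-3.113 -0.029  0.432] units [-0.16  0.02  0.65] norm 0.67
[-0.16484346  0.25585029 -0.0224021 ]
[[321.01655602 204.41752292]]
[[292.2, 187.4], [296.0, 187.4], [345.6, 187.4], [349.4, 187.4]]
[[190 187 191 183 191 162 178 234 241 241 241 242 242 241 240 234 226 213 153 154 191 191 187 185 186]
 [189 188 182 174 204 241 241 237 230 229 228 228 228 229 231 234 241 241 229 193 146 179 186 189 182]
 [192 188 187 235 236 229 229 229 229 228 229 229 229 229 229 229 229 228 240 242 225 144 187 184 191]
 [190 228 228 228 228 229 229 229 228 228 230 229 229 229 229 229 230 229 228 228 240 233 139 185 189]
 [235 212 218 228 229 229 229 229 229 229 229 229 229 228 229 229 229 229 229 229 229 238 231 149 191]
 [221 143 229 229 228 229 228 228 228 228 228 229 229 229 229 229 229 229 229 229 228 229 232 226 182]
 [126 227 228 229 229 229 229 229 228 228 229 229 228 229 229 229 229 229 229 228 228 228 229 221 224]
 [126 229 228 229 228 229 229 229 228 229 229 229 229 229 229 229 229 230 229 228 229 228 229 229 224]
 [148 228 228 228 229 228 229 229 229 229 229 229 229 229 229 228 229 229 229 228 229 229 229 229 127]
 [214 228 229 228 227 227 229 229 229 229 229 228 183 179 205 230 228 228 229 221 201 229 228 228 164]
 [210 229 228 228 132  61 229 229 229 229 228 150 165 170 142 150 229 228 228 200  65 216 228 228 205]
 [214 229 228 229  95  88 229 229 229 229 183 243 238 244 244 168 221 229 229 178 101 182 228 228 189]
 [186 228 228 228 114 105 229 228 229 229 235 244 233 232 243 244 216 229 228 176 116 181 228 228 185]
 [134 229 229 228 131 105 229 229 229 229 244 231 168 217 171 244 221 229 229 176 113 183 228 229 156]
 [125 229 228 228 139 100 229 228 229 228 244 240 139 152 197 244 226 229 228 176 111 176 228 229 138]]
```

{"op": "drive_tool", "data": {"motion": "37 -0.18 0.02 0.1 0;37 -0.03 0 0.3 0;37 0 0 0.15 0;37 0 0 0 0"}}

```text
time_s: 14.87
eef_pos: [0.5854, 0.2478, 0.1642]
tool_rot: [-3.113, -0.039, 0.433]
ft_force: [0.1, 0.6, -1.6]
opening: 0.0375
```

```bash
python3 - <<'E'
from h import *
tgo((.5775,.249),.011);print(robot.get_obs()['ft_force'])
E
```

```text
tip [0.5805 0.2502 0.02  ]
pos [0.5854 0.2478 0.1642] rot [-3.113 -0.039  0.433] units [-0.09  0.    0.22] norm 0.24
[ 0.09514806  0.60749621 -1.5806589 ]
```

{"op": "drive_tool", "data": {"motion": "37 -0.14 0 0.12 0;37 -0.02 0 0.14 0;37 0 0 0 0"}}

```text
time_s: 15.12
eef_pos: [0.5808, 0.246, 0.155]
tool_rot: [-3.113, -0.042, 0.433]
ft_force: [-1.0, 0.1, -1.5]
opening: 0.037
```

```bash
python3 - <<'E'
from h import *
tgo((.5775,.249),.011);print(robot.get_obs()['ft_force'])
w=cam("wrist");print(proj(w,[.5775,.249,.029]));b=robot.snapshot("wrist")[:,:,::-1];cv2.imwrite("pics/w13.png",b)
g=cv2.cvtColor(b,cv2.COLOR_BGR2GRAY)
np.set_printoptions(linewidth=250)
print(g[176:250:4,270:370:3])
E
```

```text
tip [0.5764 0.2486 0.0108]
pos [0.5808 0.246  0.155 ] rot [-3.113 -0.042  0.433] units [ 0.03  0.   -0.  ] norm 0.03
[-0.9772045   0.08723591 -1.50560591]
[[320.26813623 203.78631672]]
[[226 226 226 226 226 226 226 227 227 226 226 226 227 227 227 226 227 227 227 227 227 226 226 227 227 227 226 227 227 226 226 227 228 119]
 [226 226 226 226 226 226 227 226 226 226 227 227 227 227 227 227 226 227 227 227 227 227 226 227 227 227 227 227 226 226 226 226 227 156]
 [225 226 226 226 227 227 226 227 226 227 227 227 226 227 228 216 179 168 177 221 227 227 227 227 227 227 227 228 226 226 226 225 226 198]
 [226 226 226 226 226 220 104 112 227 227 226 226 226 224 150 158 167 167 154 136 149 227 226 225 226 224  85  76 217 226 226 227 226 222]
 [226 225 225 226 226 176  62  70 227 226 226 226 227 175 234 242 241 243 243 240 164 163 226 226 227 226  76  68 204 226 226 226 225 219]
 [226 226 226 225 226 163 111  88 227 227 227 227 213 242 243 242 230 232 241 243 243 160 226 226 226 222  89 117 177 226 226 226 225 221]
 [226 226 226 226 227 173 114  80 227 226 227 227 225 243 243 139 226 227 223 235
[... 1026 characters left out ...]
126]
 [131 134 118 127 119 114 112 158 226 226 226 226 225 225 225 226 226 226 224 226 226 225 226 226 226 226 194  98 115 117 124 128 126 125]
 [133 136 131 107 106 114 111 126 209 226 225 226 226 226 226 226 225 226 226 226 225 224 226 225 189 142 130  93 116 113 117 125 129 128]
 [113  74  65  90  86 114 110 107 127 129 162 204 218 224 225 226 227 225 224 224 210 170 142 134 134 135 130  90 114 115 114 111  71  91]
 [107  54  51  93 106 113 109 107 127 129 130 131 131 131 132 132 132 134 134 136 136 133 134 135 135 133 132  89 116 114 113 109  63  68]
 [ 73  53  57  85 108 113 110 107 128 130 129 130 132 132 133 135 134 134 133 135 135 134 135 135 134 134 133  88 114 114 112 116  65  66]]
```

Alignment is good: the ring spans x 308–334 between tips at about 292 and 347. Squeeze.

{"op": "drive_tool", "data": {"motion": "35 0 0 0 0;33 0 0 0 0;31 0 0 0 0;29 0 0 0 0;28 0 0 0 0;28 0 0 0 0;28 0 0 0 0"}}

```text
time_s: 15.75
eef_pos: [0.5818, 0.2464, 0.1566]
tool_rot: [-3.113, -0.045, 0.433]
ft_force: [-0.3, 0.5, -1.5]
opening: 0.0309
```

```bash
python3 - <<'E'
from h import *
tgo((.5775,.249),.011);o=robot.get_obs();print(o['ft_force'],o['opening'])
w=cam("wrist");b=robot.snapshot("wrist")[:,:,::-1];cv2.imwrite("pics/w14.png",b)
g=cv2.cvtColor(b,cv2.COLOR_BGR2GRAY)
np.set_printoptions(linewidth=250)
print(g[176:240:4,270:370:3])
E
```

```text
tip [0.5777 0.2491 0.0124]
pos [0.5818 0.2464 0.1566] rot [-3.113 -0.045  0.433] units [-0.01  0.    0.04] norm 0.04
[-0.30675573  0.45684879 -1.54171924] 0.03093508852543385
[[226 226 225 226 226 226 226 226 226 226 226 226 226 227 227 226 226 226 227 226 227 226 227 227 227 226 226 227 227 227 226 226 221 137]
 [225 226 226 227 226 226 226 226 226 226 227 227 227 226 227 227 226 227 226 225 226 226 226 226 227 226 226 226 226 227 226 227 227 128]
 [225 226 226 226 226 226 227 227 226 227 227 228 227 226 227 218 190 187 188 225 227 227 227 227 227 226 227 226 226 226 225 225 226 161]
 [226 226 226 226 225 226 226 226 227 228 124  76 150 224 153 153 158 157 149 134 167 223  71  66 218 227 227 227 225 226 226 226 226 203]
 [226 226 226 225 226 226 226 226 226 224  70  65 146 155 223 243 243 243 243 238 161 176  68  65 153 227 226 226 226 226 226 225 225 208]
 [226 226 226 226 226 226 226 226 226 222 111  99 109 233 236 242 228 228 241 243 243 147  77 114 130 226 225 225 225 226 226 226 225 194]
 [225 226 226 226 227 226 226 226 226 221 114  90 112 220 243 165 226 227 223 231 243 243  
[... 599 characters left out ...]
125]
 [127 169 226 225 225 225 226 227 135 114  86  82 207 225 225 226 226 226 227 226 226 226 117  93 107 112 210 225 226 226 214 142 126 124]
 [127 112 175 227 226 226 226 224 115 111  85 133 226 225 226 225 226 226 226 226 226 226 223  96  97 114 150 225 225 220 138 132 128 125]
 [130 122 118 152 227 225 225 194 114 104  83 178 227 226 225 226 226 225 225 226 226 226 226 104  94 114 117 226 190 143 129 129 127 125]
 [130 134 116 130 129 198 226 141 113  93  82 207 225 225 225 225 225 225 225 226 226 226 227 134  91 111 114 130 127 130 129 129 126 125]
 [131 136 125 118 121 112 111 114 115  85  81 220 226 225 224 226 225 225 225 226 225 225 225 166  92 105 115 113 115 129 129 128 127 126]]
```

{"op": "drive_tool", "data": {"motion": "25 0 0 0 0;25 0 0 0 0;25 0 0 0 0"}}

```text
time_s: 16.05
eef_pos: [0.5817, 0.2464, 0.1565]
tool_rot: [-3.113, -0.045, 0.433]
ft_force: [-0.2, 0.5, -1.0]
opening: 0.0309
```

{"op": "drive_tool", "data": {"motion": "25 0.01 0 -0.2 0;25 0.01 -0.01 -0.3 0;25 0.02 -0.01 -0.4 0;25 0.02 -0.01 -0.4 0;25 0.02 -0.01 -0.4 0;25 0 0 0 0"}}

```text
time_s: 16.55
eef_pos: [0.5809, 0.2457, 0.2282]
tool_rot: [-3.113, -0.041, 0.433]
ft_force: [0.2, 0.0, -1.2]
opening: 0.0307
```

```bash
python3 - <<'E'
from h import *
tgo((.5775,.249),.15);o=robot.get_obs();print(o['ft_force'],o['opening'])
w=cam("wrist");b=robot.snapshot("wrist")[:,:,::-1];cv2.imwrite("pics/w15.png",b)
g=cv2.cvtColor(b,cv2.COLOR_BGR2GRAY)
np.set_printoptions(linewidth=250)
print(g[176:240:4,270:370:3])
E
```

```text
tip [0.5764 0.2481 0.084 ]
pos [0.5809 0.2457 0.2282] rot [-3.113 -0.041  0.433] units [ 0.1  -0.06 -1.65] norm 1.65
[ 0.21900992  0.04050999 -1.17815633] 0.03068539873939211
[[126 127 133 231 228 228 227 227 228 228 228 228 228 228 228 228 228 228 228 228 228 228 227 228 228 228 228 228 228 227 228 119 137 234]
 [124 126 128 228 228 228 227 228 228 228 228 229 229 228 228 228 229 229 229 228 229 228 228 228 228 227 227 228 228 228 227 137 114 235]
 [126 125 124 221 228 228 228 229 228 228 229 229 229 228 229 218 192 183 189 226 228 229 229 229 228 228 227 227 227 228 224 132 126 222]
 [126 125 125 190 228 228 227 228 228 229 124  75 152 226 155 150 162 159 151 136 169 225  70  66 220 228 227 228 228 228 169 132 117 211]
 [125 126 127 130 226 228 228 228 227 225  71  65 148 164 225 243 244 244 244 239 163 178  66  63 155 228 227 227 227 226 140 123 117 218]
 [127 126 126 128 161 228 228 228 228 222 113 100 109 237 244 243 233 228 243 243 244 148  76 115 132 229 227 228 228 165 129 125 118 223]
 [127 128 131 129 126 190 228 228 227 223 115  88 130 242 244 166 228 229 225 232 244 244  
[... 599 characters left out ...]
179]
 [188 211 234 142 140 139 142 130 116 115  85  83 120 133 134 137 134 136 138 138 138 136  85  93 106 114 129 132 130 175 222 123 185 184]
 [179 183 200 235 162 140 143 142 114 111  85  98 132 135 136 136 137 137 137 137 137 137 135  93  97 113 119 133 213 211 166 181 179 178]
 [186 178 185 187 233 223 151 133 113 103  84 113 133 133 135 134 136 136 135 137 138 136 136  95  92 114 114 225 170 124 182 177 182 180]
 [189 189 186 187 193 202 234 142 114  94  83 128 135 133 133 135 137 136 137 137 137 136 136 102  92 110 114 114 111 110 113 158 143 173]
 [181 181 187 186 185 158 113 113 114  85  81 163 159 152 141 136 136 134 133 136 149 191 221 165  90 104 113 112 116 111 112 111 112 125]]
```

The ring stays unchanged between the tips while the jar recedes, so it is held. Lift higher.

{"op": "drive_tool", "data": {"motion": "25 0.02 -0.01 -0.3 0;25 0.02 -0.01 -0.5 0;25 0.02 -0.01 -0.6 0;25 0.02 -0.01 -0.6 0;25 0.02 0 -0.5 0;25 0 0 -0.2 0;25 0 0 0 0;25 0 0 0 0"}}

```text
time_s: 17.27
eef_pos: [0.5776, 0.2426, 0.3297]
tool_rot: [-3.112, -0.025, 0.433]
ft_force: [0.2, -0.0, -1.4]
opening: 0.031
```

{"op": "drive_tool", "data": {"motion": "25 0 0 0 0;25 0 0 0 0;25 0 0 0 0;25 0 0 0 0"}}

```text
time_s: 17.6
eef_pos: [0.5757, 0.2419, 0.3239]
tool_rot: [-3.112, -0.016, 0.433]
ft_force: [-0.4, -0.7, -0.6]
opening: 0.031
```

```bash
python3 - <<'E'
from h import *
tgo((.5775,.249),.19);o=robot.get_obs();print(o['ft_force'],o['opening'],o['qvel'].round(3))
w=cam("wrist");b=robot.snapshot("wrist")[:,:,::-1];cv2.imwrite("pics/w16.png",b)
p=cv2.imread("pics/w15.png")
print("ring patch diff",cv2.absdiff(b[186:214,306:332],p[186:214,306:332]).mean(), "whole",cv2.absdiff(b[:150],p[:150]).mean())
# scene: ring between tips, cap in dish unchanged since release
a=robot.snapshot("scene")[:,:,::-1];s=cv2.imread("pics/s8.png");cv2.imwrite("pics/s16.png",a)
print("dish/cap diff",cv2.absdiff(a[140:200,205:265],s[140:200,205:265]).mean())
t,M=tip((-.009,0,.144));u,v=proj(cam("scene"),t-np.array([0,0,-.004]))[0].astype(int)
np.set_printoptions(linewidth=250);print(u,v);print(cv2.cvtColor(a,cv2.COLOR_BGR2GRAY)[v-22:v+16:2,u-20:u+20:2])
E
```

```text
tip [0.5679 0.2429 0.1799]
pos [0.5757 0.2419 0.3239] rot [-3.112 -0.016  0.433] units [ 0.29 -0.04 -0.25] norm 0.38
[-0.44353723 -0.71236678 -0.60392636] 0.030984074718354782 [ 0.001  0.009 -0.022 -0.006  0.001  0.   ]
ring patch diff 29.9235347985348 whole 41.36775
dish/cap diff 11.875555555555556
455 182
[[138 137 138 141 138 136 139 139 126  70  71  79 122 144 142 129  67  70  68  94]
 [140 141 141 141 137 140 139 145 104  71  70  84 133 141 143 112  69  70  73 109]
 [139 139 141 141 140 139 140 143  62  72  70  93 146 141 145  92  71  70  86 139]
 [139 137 138 137 138 140 140 131  67  72  74 117 143 145 144  63  72  69  89 146]
 [139 140 140 139 141 141 143 112  71  71  83 131 142 143 111  70  72  69 111 143]
 [139 140 142 143 140 140 141  70  72  70  91 144 142 151  46  72  71  85 135 140]
 [139 138 138 140 139 141 134  59  72  72 106 144 146 132  43  69  70  89 146 142]
 [137 138 139 142 139 143  90  50  73  77 131 144 142 110  49  54  69 111 144 143]
 [138 138 141 141 145 145  48  51  65  83 200 206 152  80  48  51  80 127 142 142]
 [141 142 143 143 138 138  45  51  58  98 114 101 168 158  48  50  65 129 142 142]
 [145 141 142 140 143 123  48  52  48  94 146  95  86 212 125  51  42 145 139 141]
 [143 141 141 143 145 138  47  53  50 121 212 195 200 206  76  50  78 149 142 142]
 [141 145 142 143 141 142  40  50  51  84 120 153 155 126  40  50 129 143 140 144]
 [139 142 141 143 141 146 107  51  49 112 115 122 126 137  65  37 144 142 145 138]
 [140 141 141 142 142 142 137  40  69 111 119 123 124 139 132 142 141 139 141 141]
 [142 139 142 142 145 144 149 122 109 111 119 122 128 143 141 144 144 144 139 141]
 [145 143 142 141 140 143 144 144 144 139 137 136 142 144 141 145 141 143 140 144]
 [142 140 142 139 140 144 145 144 144 143 142 139 144 143 141 141 144 144 143 145]
 [142 143 143 142 143 143 141 141 141 141 139 140 137 143 142 140 141 142 141 141]]
```

```bash
python3 - <<'E'
from h import *
a=cv2.imread("pics/s16.png",0)
for k in("s5","s8"):
    t=cv2.imread(f"pics/{k}.png",0)[145:195,208:262]
    r=cv2.matchTemplate(a[130:210,195:280],t,cv2.TM_CCOEFF_NORMED);_,v,_,l=cv2.minMaxLoc(r);print(k,"cap/dish shift px",l[0]-13,l[1]-15,round(v,3))
np.set_printoptions(linewidth=250)
print(cv2.imread("pics/w16.png",0)[180:224:4,290:350:3])
o=robot.get_obs();print(o['eef_pos'],o['opening'],np.abs(o['qvel']).max())
robot.finish_job()
E
```

```text
s5 cap/dish shift px 0 0 0.999
s8 cap/dish shift px 0 0 0.709
[[117 114 113 126 187 207 207 207 205 207 207 207 206 206 206 205 205 173 126 115]
 [128 123 110 109 111 121 164 200 202 168 162 153 189 204 189 158 122 118 118 116]
 [216 144 123  93  55  58 114 122 126 137 135 133 116 111 118  66  54  88 117 176]
 [161 192 207  75  55  54 109 172 228 232 232 232 228 176 102  65  52  63 194 125]
 [161 160 164  88  96  57 170 232 229 218 189 204 231 232 181  64  92  91  93  94]
 [164 161 166  98  90  61 167 232 172 185 197 197 178 232 233  79  86  96 124 153]
 [160 165 158  96  80  54 151 224 129 108 121 125 135 231 233  83  81  97  95 118]
 [158 162 129  96  75  53 148 192 225 145 130 140 225 232 223  60  79  94  96  94]
 [164 163 104  96  73  52 162 153 173 231 232 230 231 228 113  58  78  94  97  94]
 [158 152  97  90  73  71 164 161 158 199 205 206 165 108  96  68  79  88  97 131]
 [158 133  96  81  72  93 163 154 158 159 160 160 157 154  99  80  78  81  96 113]]
[0.57582816 0.241914   0.32413439] 0.030919928316629805 0.013474211048631005
the job is handed in; nothing more can be done
```

The job is handed in with all the steps done; finishing gave no verdict, so my last checks are the only evidence.

I lifted the cap off the jar by its knob and set it flat, knob up, in the dish. I then took the middle-sized tongs out of the stand, closed them on the ring and lifted it out of the jar. The run took about 18 s of the 64 s allowed.

**Last checks:**
- **Ring:** it is visible between both closed tips in the wrist and scene pictures. Its underside is about 0.17 m above the work surface, against the 0.115 m needed.
- **Grip:** the opening is steady at 31 mm, and the arm is almost still, with joint speeds of at most 0.014 rad/s.
- **Cap and dish:** no shift in the picture since release (match 0.999).

**Disagreed or not checked:**
- **Lower match:** against a different reference picture the cap and dish matched at only 0.71. I put that down to the arm's shadow in that picture. The shift was still zero.
- **Drift:** the arm crept about 6 mm down while holding before hand-in, and was slow but not perfectly still.
- **Tip offset:** the cameras disagreed by a few millimetres on where the tips are relative to the gripper. I used about −9 mm along the tool's x axis, and the grasp worked.
- **Grip force:** it is fixed by the controller and I could not measure it.
- **Bystanders:** I did not measure whether any of them moved, though my planned path kept clear of them.

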